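Spring the drawer of the black chest with the release rod

ROBOT

A 6-joint arm with a two-finger parallel gripper is mounted at the origin on the work surface. World frame = base frame: x ahead of the robot, y to its left, z up, the work surface at z = 0. Lengths are in mm, angles in rad, forces in N, time in s.
With the tool pointing down it reaches from about 275 to 725 mm from the base axis. Payload 15.9 kg.
Tool frame: the origin (TCP) lies at the very end of the fingers, on their centre line; the grasp point (between the pads) lies bot.pinch_z behind it (bot.pinch_z is the distance from the TCP to the grasp point, in mm); z points along the fingers, y is the line along which they close (so a half turn about z gives the same grasp; the last joint's range is limited). The gripper opens to 85 mm and grips with 20 to 120 N. Pads are 22 mm wide; open, the fingers measure 114 mm over their backs; the gripper's body (76 mm by 85 mm) begins 54 mm behind the grasp point. The pads swing forward as they close: fully open they stand 13 mm farther back than shut.
Start: joints at [-1.345, 0.213, -0.034, 1.323, 0, 1.571], TCP at [111.938, -487.294, 231.306] pointing down, gripper open.
Joint ranges: [-2.98, 2.98], [-0.74, 1.72], [-1.14, 1.35], [-2.1, 2.04], [-1.57, 1.44], [-3.14, 3.14]. Speed limits (rad/s): [1.89, 1.89, 2.39, 2.57, 3.14, 3.14].

INTERFACE

Orientations are given as a unit quaternion [w, x, y, z].
In Python, from station import bot, jaws, solve_ik, snapshot, workorder, finder, monitor gives the robot as it stands. The module is installed in compiled form; this text tells all that it offers. Calls block until the motion is done:
- bot.move_to(position, orientation): joint-space move of the TCP to a pose.
- bot.line_to(position, rotation=None, max_speed=150, max_force=None): straight line of the TCP; rotation=None keeps the orientation; max_speed is the mean speed in mm/s. With max_force (N) it stops when the force on the tool has changed by that much, and returns True; else False.
- bot.movej(angles): joint-space move.
- jaws.gripper_to(opening, newtons=None): opening from 0.0 (shut) to 1.0 (fully open); newtons is the grip in N (None keeps the last); returns when the fingers have stopped.
- bot.sleep(seconds).
- solve_ik(position, orientation): joint angles nearest the present ones, or None.
- snapshot(name): name is "side" or "top"; returns a dict with "image" (384x512x3 uint8, red, green, blue), "K" (3x3 intrinsics, pixels), "R" (3x3) and "t" (3): a world point X has camera coordinates R X + t. Camera axes: x right, y down, z forward; pixel columns grow to the right and rows downward; lengths in mm; the calibration is good to about 2 mm. A picture is of the moment at which its call begins. There is no depth.
A pose or a line that the arm cannot do raises bot.PlanningError and nothing moves.
- workorder.job_done(): hands the job in; it is judged then, once.
Trained networks look in a picture, given as the dict that the camera call returned (one of the last four; its "shot" number tells which), for a name from the list of things; names that differ only in an ending like _2 or _b are one class to them, and where a whole thing is asked for, a point or a joint stands for the part that bears it (a point fixed in the world has none). Each returns a list of dicts, best first, with "p" (0 to 1); they miss things now and then, are a little off and sometimes report something else, mostly with a low value. They report only what shows in the picture. A call takes as long as a camera call. They do not tell look-alikes from the thing itself.
- finder.search_frame(picture, thing): "xyz" ([x, y, z] in mm, in the coordinates of the camera as it stood for that picture, good to about 4 mm: the middle of the surface that is visible of it).
- finder.cut_out(picture, thing): "pixels" (384x512 bool, what is visible of it).
- finder.pinpoint(picture, thing): "xyz" ([x, y, z] in mm, in the coordinates of the camera as it stood for that picture, good to about 4 mm: a listed point, or the origin of a listed thing).
Readings, each from a call of its own:
- monitor.get_time(): time.
- monitor.get_q(): joint angles.
- monitor.get_dq(): joint speeds.
- monitor.get_joint_efforts(): joint torques, N m.
- monitor.get_position(): TCP position.
- monitor.get_tool_rot(): TCP orientation.
- monitor.get_ft_force(): force on the tool from outside, world axes, zero at the start.
- monitor.get_wrist_torque(): the same for the moment, N m.
- monitor.get_width(): opening from 0.0 (shut) to 1.0 (fully open).
- monitor.get_grip_force(): force on a finger pad.
Only numpy, scipy, OpenCV 4.12 (cv2) and the standard library are available. Lean on these libraries where they do the work, as an engineer would, in place of code of your own. Each camera call takes 0.05 s, during which the arm holds its last target. There are 200 camera calls.

TASK

Take the turquoise-handled release rod from its wooden block and push it straight down the brass-ringed hole in the top of the black chest until the hidden catch lets go and the drawer springs open. Then pull the rod out again and stand it back upright in its block, fully home, and let go of it. Leave the drawer open, and keep the drawer of the bare-wood chest shut.

Things in the scene. Friction and masses are not known exactly. Their poses are not given: they have to be found in the camera images.
- rod: Loose upright release rod, 70 g; origin at its bottom tip, z up. Steel shaft 8 mm thick, 65 mm long; above it a brass collar 44 mm wide, 4 mm thick, then a turquoise round handle 16 mm thick, 70 mm long (69 to 139 mm above the tip). It hangs by its collar in a 25 mm wide, 70 mm deep hole in the middle of a fixed wooden block 70 x 70 mm, 75 mm high; tip 10 mm above the table.
- black_hole (a point): Centre of the mouth of the 29 mm wide, brass-ringed hole in the flat top of the black chest, 100 mm above the table; z up, x towards the drawer. The chest is fixed, 180 mm (x) by 140 mm (y), its middle 45 mm from the hole along +x. With the rod's tip 65 mm down the hole its collar meets the chest's top. Nothing else near the work is taller than the chests.
- black_drawer (a joint): Opening of the black chest's drawer (brass knob) in m: 0 shut, 0.06 fully open. Its spring catch lies straight under the hole: the rod's tip meets it 40 mm down and trips it about 50 mm down, against at most 7 N; it springs back up after. Latched, the drawer cannot be pulled; tripped, a spring pushes it out in about 0.5 s and holds it open.
- bare_drawer (a joint): Opening of the drawer of the second chest in m: 0 shut, 0.06 open. This chest has the same size, make, hole and catch but is of bare pale wood; it stands on the other side of the wooden block from the black one and must stay shut.
Mind the look-alikes: they are no part of the job. What is shaped like the rod but blue is not meant.

How it is judged (in metres and radians):
On the way, in this order (a step that is already met when the one before it is completed fails the run):
1. the rod's tip is at least 15 mm down the black chest's hole, the drawer still shut (z of rod in the frame of black_hole below -0.015 m and horizontal distance between rod and black_hole below 0.016 m and value of joint black_drawer below 0.006 m), for 0.05 s.
2. with the rod in the hole the drawer comes free (z of rod in the frame of black_hole below -0.015 m and horizontal distance between rod and black_hole below 0.02 m and value of joint black_drawer above 0.01 m).
At the end, for the whole second after the job is handed in: The black chest's drawer is out by more than 40 mm, the bare chest's drawer is shut (under 10 mm), and the rod stands at rest back in its block: tip within 20 mm of where it was at the start, upright within 10 degrees (value of joint black_drawer above 0.04 m and value of joint bare_drawer below 0.01 m and distance of rod from where it was at the start of the episode below 0.02 m and angle between rod's own z axis and vertical below 0.17 rad and linear speed of rod below 0.03 m/s); the robot touches nothing.
It fails at once if the bare-wood chest's drawer is opened (value of joint bare_drawer above 0.01 m).
It also fails if it takes over 51 s, if anything falls off the work surface, if the arm or the gripper's body presses on something with over 40 N, if the wrist force passes 120 N, or if a joint passes its speed limit or range.

## Working session

There is one attempt and no reset: what is moved stays moved. The work goes in short steps, each a Python script; the robot and the scene stay as the last script left them, time stands still between calls to the robot, and variables do not carry over. Pictures are saved under pics/ and viewed, at most 10 in all, crops included, and the job is handed in when it is done.

```bash
mkdir -p pics; cat > h.py <<'E'
import numpy as np, cv2
from station import bot, jaws, solve_ik, snapshot, workorder, finder, monitor
def world(s,p): return np.array(s["R"]).T@(np.array(p)-np.array(s["t"]))
def proj(s,X):
    c=np.array(s["K"])@(np.array(s["R"])@np.array(X)+np.array(s["t"])); return c[:2]/c[2]
def save(s,n): cv2.imwrite(f"pics/{n}.png",s["image"][:,:,::-1])
E
python3 - <<'E'
from h import *
for n in("side","top"):
    s=snapshot(n); save(s,n+"0"); print(n,"campos",world(s,[0,0,0]).round())
    for th in("rod","black_hole"):
        for d in finder.pinpoint(s,th): w=world(s,d["xyz"]); print(th,round(d["p"],2),w.round(1),proj(s,w).round())
    for th in("rod","black_drawer","bare_drawer"):
        for d in finder.search_frame(s,th): w=world(s,d["xyz"]); print("surf",th,round(d["p"],2),w.round(1),proj(s,w).round())
print(bot.pinch_z,monitor.get_tool_rot(),monitor.get_time())
im=np.hstack([cv2.imread("pics/side0.png"),cv2.imread("pics/top0.png")])
E
```

```text
side campos [450. 539. 563.]
rod 0.86 [ 4.359e+02 -2.000e-01  1.100e+00] [295. 230.]
rod 0.79 [6.319e+02 3.640e+01 6.000e-01] [200. 234.]
black_hole 0.86 [554.9 220.9 101.7] [214. 282.]
surf rod 0.96 [538.4  17.9  88.5] [245. 201.]
surf rod 0.82 [434.7   8.4  71.6] [298. 208.]
surf rod 0.69 [632.6  42.5  66.2] [196. 213.]
surf rod 0.65 [544.9 -66.   99.2] [248. 170.]
surf bare_drawer 0.58 [ 622.4 -230.2   53.8] [228. 143.]
top campos [ 354.  -21. 1013.]
rod 0.76 [538.7   8.6  12.5] [248. 193.]
rod 0.51 [627.5  37.8   0.8] [238. 160.]
rod 0.49 [435.7   2.3  -1.8] [250. 235.]
rod 0.48 [545.  -77.    1.3] [282. 192.]
black_hole 0.59 [552.6 219.4  99.2] [156. 179.]
surf rod 0.75 [539.4 -73.9  68.3] [282. 189.]
surf rod 0.66 [436.2   5.4  68.1] [248. 232.]
surf rod 0.61 [623.8  35.7  72.2] [237. 154.]
surf rod 0.52 [532.6   8.2  79.4] [248. 191.]
surf bare_drawer 0.56 [ 628.6 -236.1   56.4] [349. 156.]
18.700000000000003 [-2.65151154e-06  9.93633647e-01  1.12659553e-01  3.79191538e-06] 0.6
```

View pics/side0.png

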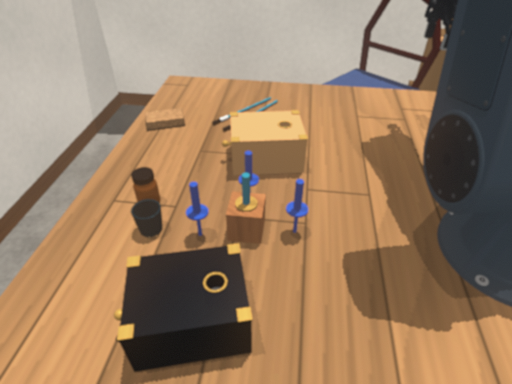

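View pics/top0.png

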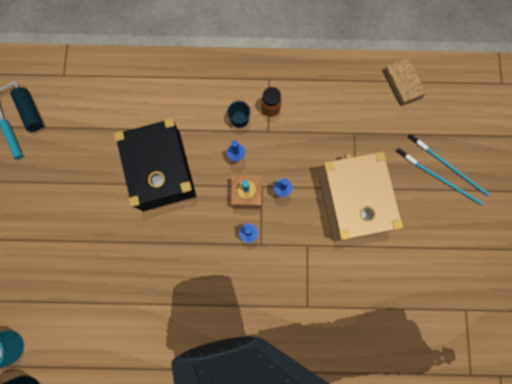

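The side view shows the turquoise rod in its block at (246,190), with blue look-alikes at (196,200), (298,198) and (249,168). The black chest's ring is at (215,282) and the bare chest is behind. In the top view the rod is at (246,188), the black ring at (156,179), and the bare chest at right (365,195). Next I triangulate the handle and the ring by colour.

```bash
cat >> h.py <<'E'
from scipy.optimize import least_squares
def tri(ss,uv):
    r=least_squares(lambda X:np.concatenate([proj(s,X)-q for s,q in zip(ss,uv)]),[540,50,100]); return r.x,np.abs(r.fun).max()
def mask(s,c,rad,lo,hi):
    m=cv2.inRange(cv2.cvtColor(s["image"],cv2.COLOR_RGB2HSV),lo,hi)
    w=np.zeros_like(m); cv2.circle(w,tuple(int(v) for v in c),rad,255,-1); return m&w
def hullc(P):
    M=cv2.moments(cv2.convexHull(P.astype(np.float32))); return np.array([M["m10"],M["m01"]])/M["m00"]
def pts(m): return np.argwhere(m)[:,::-1]
def largest(m):
    n,l,st,_=cv2.connectedComponentsWithStats(m); k=1+st[1:,4].argmax(); return ((l==k)*255).astype(np.uint8)
a=np.linspace(0,2*np.pi,24)
def handle(X,b=69):  # X = tip of upright rod -> handle outline points
    return np.array([[X[0]+8*np.cos(t),X[1]+8*np.sin(t),X[2]+z] for t in a for z in(b,139)])
def rodfit(ss,cs,rad=22):
    ms=[largest(mask(s,c,rad,(82,80,30),(100,255,255))) for s,c in zip(ss,cs)]
    qs=[hullc(pts(m)) for m in ms]
    r=least_squares(lambda X:np.concatenate([hullc(np.array([proj(s,p) for p in handle(X)]))-q for s,q in zip(ss,qs)]),[538,9,10])
    return r.x,np.abs(r.fun).max(),ms
E
python3 - <<'E'
from h import *
ss=[snapshot("side"),snapshot("top")]
X,e,ms=rodfit(ss,[(246,190),(246,188)]); print("rod tip",X.round(1),e,[int((m>0).sum()) for m in ms])
for X2 in ms: print(pts(X2).min(0),pts(X2).max(0))
rm=[largest(mask(s,c,r,(15,90,80),(35,255,255))) for s,c,r in zip(ss,[(215,282),(156,179)],[18,13])]
H,e2=tri(ss,[hullc(pts(m)) for m in rm]); print("hole",H.round(1),e2,[int((m>0).sum()) for m in rm])
out=[]
for s,m,r,c in zip(ss,ms,rm,[(230,230),(200,180)]):
    im=s["image"][:,:,::-1].copy(); 
    for k in(m,r): cv2.drawContours(im,cv2.findContours(k,0,2)[0],-1,(0,0,255),1)
    for p in(X+[0,0,65],X+[0,0,139],H): cv2.circle(im,tuple(proj(s,p).round().astype(int)),0,(255,255,255),-1)
    out.append(cv2.resize(im[c[1]-75:c[1]+75,c[0]-65:c[0]+65],None,fx=3,fy=3,interpolation=0))
cv2.imwrite("pics/seg.png",np.hstack(out))
for d in [0,.785,-.785]: print(d,np.round(monitor.get_q(),3)) if d==0 else None
E
```

```text
rod tip [538.2   9.   10. ] 1.8713981285601733 [175, 46]
[242 172] [249 203]
[242 181] [247 190]
hole [553.2 219.5 100.6] 0.43138461496798186 [288, 132]
0 [-1.345  0.213 -0.034  1.324  0.     1.571]
```

View pics/seg.png

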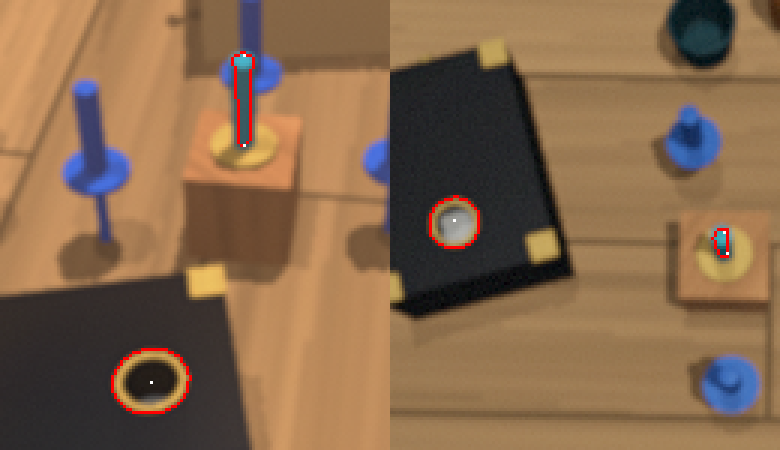

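```bash
sed -i 's/\[538,9,10\])/[538,9,10],diff_step=1e-3)/' h.py; cat >> h.py <<'E'
def down(deg): # quaternion, tool down, tool x at deg
    f=np.radians(deg)/2; return [0,np.cos(f),np.sin(f),0]
E
python3 - <<'E'
from h import *
ss=[snapshot("side"),snapshot("top")]
X,e,ms=rodfit(ss,[(246,190),(246,188)]); print("rod tip",X.round(1),e)
q=down(50); x,y=X[:2]
jaws.gripper_to(0.7,30)
bot.move_to([x,y,260],q); print(np.round(monitor.get_q(),2),monitor.get_time())
ss=[snapshot("side"),snapshot("top")]
cv2.imwrite("pics/above.png",np.hstack([s["image"][100:300,120:380,::-1] for s in ss]))
np.save("x.npy",X)
E
```

```text
rod tip [537.3  13.   15.6] 0.3052681560331223
[ 0.02  0.29  0.14  1.42 -0.    2.29] 3.525
```

View pics/above.png

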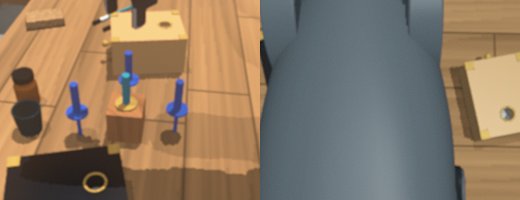

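The side view shows the rod's handle at crop (125,88), with the gripper above and beyond it. The arm blocks the top view. The fitted height of 15.6 is a little high because of shading on the handle, so I check x and y against the brass collar in the stored pictures.

```bash
python3 - <<'E'
from h import *
ss=[snapshot("side"),snapshot("top")]
for s,n in zip(ss,("side0","top0")): s["image"]=cv2.imread(f"pics/{n}.png")[:,:,::-1].copy()
ms=[mask(s,c,r,(20,100,80),(35,255,255)) for s,c,r in zip(ss,[(246,202),(247,190)],[14,12])]
for m in ms: print(pts(m).min(0),pts(m).max(0),int((m>0).sum()))
C,e=tri(ss,[hullc(pts(m)) for m in ms]); print("collar",C.round(1),e)
h=[]
for s,m in zip(ss,ms): print(hullc(pts(m)), proj(s,[538,9,79]), proj(s,[537.3,13,79]))
E
```

```text
[236 198] [253 208] 37
[238 182] [254 198] 166
collar [537.5  11.7  77.2] 1.1231153836093029
[245.3245283  202.49433962] [246.18981484 201.12761999] [246.23443251 202.50068198]
[246.11005542 189.90023753] [247.29170421 188.44641629] [245.58397536 188.70531665]
```

The collar comes out at (537.5, 11.7, 77), which matches the 75–79 mm in the text. I'll grasp there.

```bash
python3 - <<'E'
from h import *
x,y=537.5,11.5
bot.move_to([x,y,200],down(50))
print(bot.line_to([x,y,102],max_speed=80,max_force=8),monitor.get_position().round(1))
jaws.gripper_to(0.0,50); print(monitor.get_width(),monitor.get_grip_force(),monitor.get_ft_force())
print(bot.line_to([x,y,260],max_speed=100,max_force=15),monitor.get_position().round(1),monitor.get_width(),monitor.get_ft_force(),monitor.get_time())
s=snapshot("side"); cv2.imwrite("pics/lift.png",cv2.resize(s["image"][60:300,130:370,::-1],None,fx=2,fy=2))
E
```

```text
False [537.9  11.5 102.5]
0.17378501087096987 48.65026295185089 [-0.89042496 -0.37099774  4.5831585 ]
False [537.3  11.5 259.5] 0.17327774763921486 [-0.12464335  0.22198929 -0.98922613] 7.6583
```

View pics/lift.png

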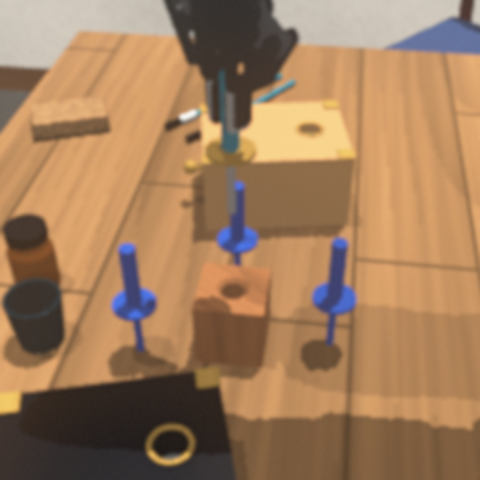

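The rod hangs upright in the jaws, with its collar at crop (231,152). The empty block hole is at crop (234,290) and the black ring at (170,445). I check the block hole and the collar numerically, then go over the black hole.

```bash
python3 - <<'E'
from h import *
s=snapshot("side")
def plane(uv,z):
    d=np.array(s["R"]).T@np.linalg.solve(s["K"],[*uv,1]); c=world(s,[0,0,0]); return c+d*(z-c[2])/d[2]
print("block hole",plane((130+234/2,60+290/2),75),"collar",plane((130+231/2,60+152/2),236))
m=mask(s,(245,136),16,(15,90,60),(35,255,255)); q=hullc(pts(m)); print(q,plane(q,236))
x,y=553.2,219.5
bot.line_to([x,y,260],max_speed=120)
ss=[snapshot("side"),snapshot("top")]
print(monitor.get_position(),monitor.get_time())
print("tip should be",proj(ss[0],[x,y,167.5]),"collar",proj(ss[0],[x,y,234.5]))
cv2.imwrite("pics/over.png",np.hstack([cv2.resize(ss[0]["image"][150:350,140:290,::-1],None,fx=2.6,fy=2.6),cv2.resize(ss[1]["image"][80:280,80:230,::-1],None,fx=2.6,fy=2.6)]))
E
```

```text
block hole [535.40526225  15.72886642  75.        ] collar [535.45110654  19.08595172 236.        ]
[244.92963464 136.1714028 ] [536.31902203  19.75203793 236.        ]
[553.24845283 219.09602084 260.10632373] 9.75
tip should be [211.840461  253.0878567] collar [207.86734088 219.05741639]
```

View pics/over.png

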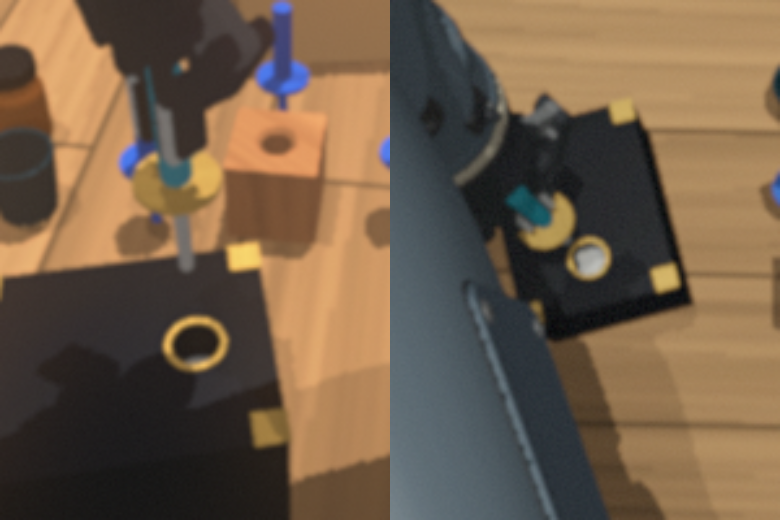

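The tip shows at side pixel (211.9,253.8), against a predicted (211.8,253.1), so the rod sits straight and centred over the hole. I descend under force guard.

```bash
python3 - <<'E'
from h import *
x,y=553.2,219.5
r=bot.line_to([x,y,172],max_speed=80,max_force=6); print(r,monitor.get_position().round(1),monitor.get_ft_force().round(2))
if not r:
    bot.sleep(0.1)
    r=bot.line_to([x,y,135.5],max_speed=40,max_force=20); print(r,monitor.get_position().round(1),monitor.get_ft_force().round(2),monitor.get_width())
    bot.sleep(0.6)
s=snapshot("top"); print(monitor.get_time())
t=snapshot("side")
cv2.imwrite("pics/in.png",np.hstack([cv2.resize(t["image"][150:350,90:290,::-1],None,fx=1.9,fy=1.9),cv2.resize(s["image"][50:250,80:280,::-1],None,fx=1.9,fy=1.9)]))
E
```

```text
False [553.5 219.6 172.6] [-0.74  0.09 -1.11]
False [553.3 219.6 135.8] [-0.47 -0.6   2.83] 0.17530888418607188
12.8083
```

View pics/in.png

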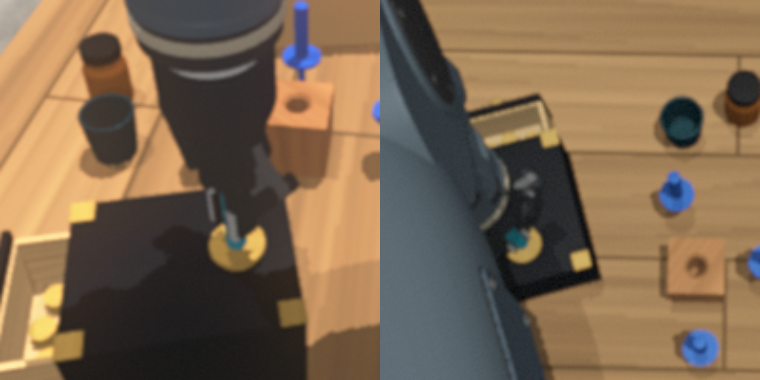

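The drawer is open, showing at lower left in the side crop and at (510,120) in the top crop. The block's hole shows at side pixel (246.8,205.3) and top pixel (246.8,190.0). I triangulate it, pull the rod out and carry it back.

```bash
python3 - <<'E'
from h import *
ss=[snapshot("side"),snapshot("top")]
print(tri(ss,[(246.8,205.3),(246.8,190.0)]))
bot.line_to([553.2,219.5,260],max_speed=100)
x,y=537.5,11.5
bot.line_to([x,y,260],max_speed=120); bot.line_to([x,y,190],max_speed=80)
s=snapshot("side"); print(monitor.get_position().round(1),monitor.get_time(),monitor.get_width())
print("tip",proj(s,[x,y,97.5]),"collar",proj(s,[x,y,164.5]))
cv2.imwrite("pics/back.png",cv2.resize(s["image"][120:270,170:320,::-1],None,fx=3.6,fy=3.6))
E
```

```text
(array([536.4762935 ,  10.3915639 ,  69.10387511]), np.float64(0.12840841331754405))
[537.8  11.5 190.6] 17.3167 0.1722097317211679
tip [246.11933439 194.95658581] collar [245.61081225 167.34579518]
```

View pics/back.png

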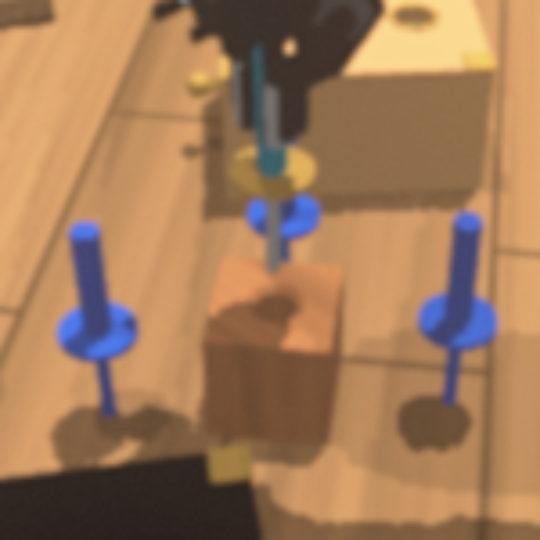

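The tip is at (246.4,195.0), as predicted, with the hole directly below it. I lower the rod, release it and retreat.

```bash
python3 - <<'E'
from h import *
x,y=537.3,11.3
r=bot.line_to([x,y,130],max_speed=60,max_force=5); print(r,monitor.get_position().round(1),monitor.get_ft_force().round(2))
if not r:
    r=bot.line_to([x,y,101],max_speed=30,max_force=6); p=monitor.get_position(); print(r,p.round(1),monitor.get_ft_force().round(2))
    if p[2]<107:
        jaws.gripper_to(0.7); bot.sleep(.2)
        bot.line_to([x,y,230],max_speed=100); bot.line_to([430,-250,300],max_speed=150); bot.sleep(.3)
        ss=[snapshot("side"),snapshot("top")]
        print(rodfit(ss,[(246,190),(246,188)])[:2],monitor.get_ft_force().round(2),monitor.get_time())
        cv2.imwrite("pics/end.png",np.hstack([cv2.resize(t["image"][100:350,90:310,::-1],None,fx=1.8,fy=1.8) for t in ss]))
E
```

```text
False [537.6  11.3 130.4] [ 0.3  -0.59 -0.97]
True [537.1  11.3 102.2] [-1.87  0.23  6.87]
(array([536.91773389,  12.04173654,  15.42218752]), np.float64(0.2639366159820895)) [0.46 0.39 0.27] 23.9583
```

View pics/end.png

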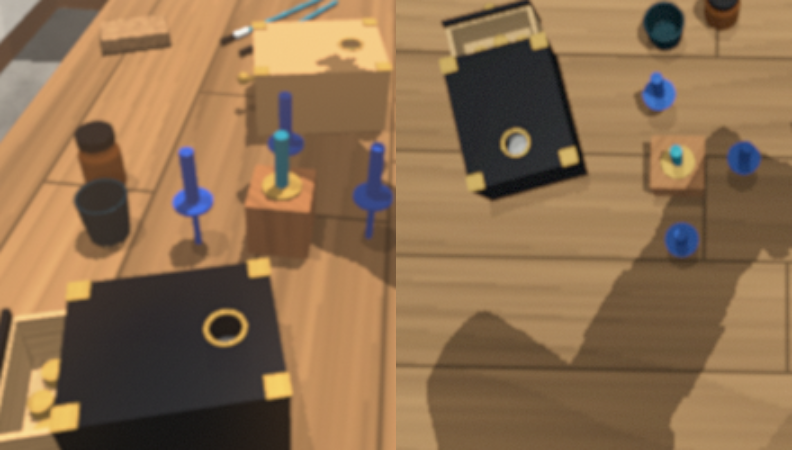

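The rod stands upright in its block at side crop (281,160). The same fit puts it within 1 mm of where it started. The black drawer is open, the bare chest's drawer is shut, and the arm is clear.

```bash
python3 -c "
from h import *
print(workorder.job_done())"
```

```text
the job is handed in; nothing more can be done
None
```

The black chest's drawer is open, the rod is standing upright and fully home in its block, the bare-wood drawer stayed shut, and I handed the job in at about 24 s; the hand-in call returned no verdict.

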